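Try the lids of two tins and set the stiff one aside

TASK

One of the two hinged tins on the sloping stand has a stiff lid: with both still in the stand, lift first the left tin's lid and then the right one's at least half way open by its finger tab to see how it swings (a good lid drops shut when let go, a stiff one stays up). Then set the stiff tin gently upright on the nearer cork trivet, wholly on it and with its lid shut, and leave the good tin in its place in the stand with its lid shut. Do not push aside the jar beside the stand or the one behind the trivet.

Things in the scene. Friction and masses are not known exactly. Their poses are not given: they have to be found in the camera images.
- tin_a: Closed-sided metal tin, hinged lid, 100 (x) x 58 (y) x 62 mm, 0.6 kg, its lid 50 mm wide (y), top 69 mm above its underside. Origin: centre of the underside; z up through the tin, +x from its tab front to its hinge back. In the stand it leans 25 degrees towards the robot. Grip its side walls, 58 mm apart. One of two look-alikes: one lid is free, one stiff; find which by trying.
- tin_b: Closed-sided metal tin, hinged lid, 100 (x) x 58 (y) x 62 mm, 0.6 kg, its lid 50 mm wide (y), top 69 mm above its underside. Origin: centre of the underside; z up through the tin, +x from its tab front to its hinge back. In the stand it leans 25 degrees towards the robot. Grip its side walls, 58 mm apart. The other look-alike; either may stand left.
- tin_a_lid (a joint): Lid angle, rad: 0 shut, grows as the front rises, 1.75 fully open. Hinge line along the tin's y, at x=+52, z=62.5 mm in the tin's frame. In the stand a free lid drops shut by itself from any angle in under 1 s; a stiff one takes about 1.2 N at the tab, stays where it is left and must be led or pushed shut (pushing is as easy).
- tin_b_lid (a joint): Lid angle, rad: 0 shut, grows as the front rises, 1.75 fully open. Hinge line along the tin's y, at x=+52, z=62.5 mm in the tin's frame. In the stand a free lid drops shut by itself from any angle in under 1 s; a stiff one takes about 1.2 N at the tab, stays where it is left and must be led or pushed shut (pushing is as easy).
- tin_a_tab (a point): Centre of that lid's finger tab: a tongue 20 mm wide (along y), 6 mm thick, rolled 8 mm end, sticking out 34 mm in front of the lid, free above, below and in front: pinch its 20 mm or lift from below. 121 mm from the hinge line, 17 mm before the lid's front edge; x=-69, z=65.5 mm in the tin's frame when shut. Axes: the lid's, as the tin's when shut.
- tin_b_tab (a point): Centre of that lid's finger tab: a tongue 20 mm wide (along y), 6 mm thick, rolled 8 mm end, sticking out 34 mm in front of the lid, free above, below and in front: pinch its 20 mm or lift from below. 121 mm from the hinge line, 17 mm before the lid's front edge; x=-69, z=65.5 mm in the tin's frame when shut. Axes: the lid's, as the tin's when shut.
- stand: Fixed sloping wooden stand, 300 mm wide (y), about 80 mm high at the back; its board rises 25 degrees away from the robot along its x, with a 14 mm lip at the foot and three low 8 mm strips beside and between the tins. Origin on the table under its middle; the tins' underside centres are at x=-15, z=43, y about +70 (left) and -70 mm (right).
- trivet: Fixed round cork trivet lying flat on the bare table on the robot's left, 209 mm across, its top 14 mm above the table. Origin: centre of its underside. Another trivet lies farther back and left; this is the nearer one, next to the power strip.
- mustard_jar: Round jar with a green cap, 68 mm across, 84 mm high, standing to the right of the stand; a bystander. Origin: centre of its underside.
- spice_jar: Small glass jar with a green cap, 46 mm across, 106 mm high, behind the trivet; a bystander. Origin: centre of its underside.

How it is judged (in metres and radians):
On the way, in this order (a step that is already met when the one before it is completed fails the run):
1. with both tins in the stand, the left tin's lid is lifted (at least 0.6 rad) (distance between each of tin_a, tin_b and stand below 0.11 m and ((value of joint tin_a_lid above 0.6 rad and y of tin_a in the frame of stand above 0 m) or (value of joint tin_b_lid above 0.6 rad and y of tin_b in the frame of stand above 0 m))), for 0.1 s.
2. then, with both tins still in the stand, the right tin's lid is lifted (at least 0.6 rad) (distance between each of tin_a, tin_b and stand below 0.11 m and ((value of joint tin_a_lid above 0.6 rad and y of tin_a in the frame of stand below 0 m) or (value of joint tin_b_lid above 0.6 rad and y of tin_b in the frame of stand below 0 m))), for 0.1 s.
At the end, for the whole second after the job is handed in: The stiff tin stands upright (within 4.5 degrees) and at rest on the trivet, its centre within 55 mm of the trivet's centre, lid shut (under 0.1 rad); the good tin is where it was in the stand (within 25 mm), lid shut (under 0.1 rad) (horizontal distance between tin_b and trivet below 0.055 m and height (world z) of tin_b between 0.01 and 0.019 m and angle between tin_b's own z axis and vertical below 0.08 rad and linear speed of each of tin_b, tin_a below 0.02 m/s and value of joint each of tin_b_lid, tin_a_lid below 0.1 rad and distance of tin_a from where it was at the start of the episode below 0.025 m); the robot touches nothing.
It fails at once if a tin is tipped over (angle between any of tin_b, tin_a's own z axis and vertical above 1 rad).
It fails at once if the good tin is taken out of its place (more than 60 mm) (distance of tin_a from where it was at the start of the episode above 0.06 m).
It fails at once if the tin is dropped or slammed on the trivet (over 80 N) (contact force between tin_b and trivet above 80 N).
It fails at once if one of these two jars is pushed more than 30 mm (distance of any of mustard_jar, spice_jar from where it was at the start of the episode above 0.03 m).
It also fails if it takes over 70 s, if anything falls off the work surface, if the arm or the gripper's body presses on something with over 40 N, if the wrist force passes 120 N, or if a joint passes its speed limit or range.

ROBOT

A 6-joint arm with a two-finger parallel gripper is mounted at the origin on a cart in front of the work surface, level with it; the furniture and walls round the work are solid. World frame = base frame: x ahead of the robot, y to its left, z up, the work surface at z = 0. Lengths are in m, angles in degrees, forces in N, time in s.
With the tool pointing down it reaches from about 0.225 to 0.875 m from the base axis. Payload 3.4 kg.
Tool frame: the origin (TCP) lies between the finger pads; the fingertips stand 25 mm ahead of it and the grasp point (between the pads) lies 6 mm ahead of it; y points along the fingers, x is the direction in which the jaws open and shut, and the axes are right-handed (so a half turn about y gives the same grasp; the last joint's range is limited). The gripper opens to 85 mm and grips with 20 to 120 N. Pads are 22 mm wide; open, the fingers measure 114 mm over their backs; the gripper's body (76 mm by 85 mm) begins 54 mm behind the grasp point. The pads swing forward as they close: fully open they stand 13 mm farther back than shut.
Start: joints at [64.63, 15.808, 86.224, -0, 77.962, -6.933], TCP at [0.182, 0.546, 0.256] pointing down, gripper open.
Joint ranges: [-165.64, 165.64], [-43.16, 119.46], [12.63, 154.43], [-67.54, 247.53], [6.08, 155.33], [-154.97, 154.97]. Speed limits (degrees/s): [147.25, 147.25, 180, 180, 180, 180].

INTERFACE

Orientations are given as a 3x3 rotation matrix whose columns are the frame's x, y, z axes.
In Python, from cell import state, camera, get_calibration, job_done, regions_of, pinpoint gives the robot as it stands.
- The arm moves only by the tool arm_command, never from a script. Its argument "plan" is a list of rows, each an object of numbers: "dx", "dy", "dz": the shift along the tool's x, y, z in cm; "yaw": the turn about the tool's y in rad; "fingers": the opening, from 0 (shut) to 1 (fully open). In form: [{"dx": .., "dy": .., "dz": .., "yaw": .., "fingers": ..}, ...]. A call has 1 to 20 rows; each row is the pose to reach, as a shift and turn from the pose measured when the call began, along the tool's axes at that moment; what a row does not reach only later rows make up. A row lasts 1/10 s, in which the tool goes at most 50 mm and 8.59 degrees, less where a joint would pass 70% of its speed; a pose out of reach is approached as far as the arm can. A call with a gripper value outside its range is refused whole. The fingers move at their own pace and stop on an object; "force" is the grip in N (left out, the last holds). Time passes only in rows, so rows that repeat a pose let the fingers close. It gives the time, the measured TCP pose, the force and the opening at its end, in the units of the state.
- state(): the state, without advancing time (a new reading comes with each control period).
- camera(name): name is "scene" or "top"; returns the picture (480x640x3 uint8, red, green, blue); there is no depth.
- get_calibration(name): a dict with "intrinsics" (3x3 intrinsics, pixels), "origin" and "orientation" of the camera in the world. Camera axes: x right, y down, z forward; pixel columns grow to the right and rows downward; lengths in m; the calibration is good to about 2 mm. A picture is of the moment at which its call begins. get_calibration takes no time and is no camera call.
- job_done(): hands the job in, once; it reports no verdict.
Trained networks look in the newest picture that a camera, given by its name, has taken for a name from the list of things; names that differ only in an ending like _2 or _b are one class to them, and where a whole thing is asked for, a point or a joint stands for the part that bears it (a point fixed in the world has none). Each returns a list of dicts, best first, with "confidence" (0 to 1); they miss things now and then, are a little off and sometimes report something else, mostly with a low value. They report only what shows in the picture. A call takes as long as a camera call.
- regions_of(camera, query): "region" (480x640 bool, what is visible of it) and "bbox" ([left, top, right, bottom] in pixels, round what is visible of it).
- pinpoint(camera, query): "location" ([column, row] in pixels: a listed point, or the origin of a listed thing).
The state is a dict: "time": time; "q": joint angles; "dq": joint speeds; "tau": joint torques, N m; "position": TCP position; "tool_rot": TCP orientation; "ft_force": force on the tool from outside, world axes, zero at the start; "torque": the same for the moment, N m; "width": finger opening in m.
Only numpy, scipy, OpenCV 4.12 (cv2) and the standard library are available. Lean on these libraries where they do the work, as an engineer would, in place of code of your own. Each camera call takes 0.05 s, during which the arm holds its last target.

## Working session

There is one attempt and no reset: what is moved stays moved. The work goes in short steps, Python scripts to look and compute and a tool call to move; the robot and the scene stay as the last step left them, time stands still between calls to the robot, and variables do not carry over. Pictures are saved under pics/ and viewed, and the job is handed in when it is done.

Besides the shell and the picture viewer there is one more tool, called after "Emit:" as a command line: name --argument value ..., lists and objects as JSON in quotes. arm_command: Moves the arm, as the interface text tells. Its arguments: {"type":"object","properties":{"plan":{"type":"array"},"force":{"type":"number"}},"required":["plan"]}

```bash
ls; mkdir -p pics
python3 - <<'E'
from cell import *
import cv2,numpy as np
np.set_printoptions(precision=4,suppress=True)
s=state()
for k,v in s.items(): print(k,np.array(v))
for c in ["scene","top"]:
    im=camera(c); cv2.imwrite(f"pics/{c}0.png",im[:,:,::-1]); 
    cal=get_calibration(c); print(c,{k:np.array(v) for k,v in cal.items()})
    for q in ["tin_a_tab","tin_a","stand","trivet","mustard_jar","spice_jar"]:
        for p in pinpoint(c,q)[:4]: print(q,p['location'],round(p['confidence'],2))
E
```

```text
pics
time 0.0
q [64.6313 15.8491 86.2993  0.0014 77.9611 -6.9325]
dq [-0.03   -0.0539 -0.0168  0.0626 -0.0326 -0.0021]
tau [ -0.0018 -41.678  -24.5802  -0.0001   0.0109   0.    ]
position [0.1816 0.545  0.2554]
tool_rot [[ 0.3163 -0.0008 -0.9487]
 [ 0.9487 -0.0017  0.3163]
 [-0.0019 -1.      0.0003]]
ft_force [ 0.0629 -0.4443 -0.1163]
torque [0.0578 0.0382 0.0016]
width 0.08552246940659636
scene {'intrinsics': array([[494.7639,   0.    , 314.8011],
       [  0.    , 494.7639, 230.4469],
       [  0.    ,   0.    ,   1.    ]]), 'origin': array([-0.0114, -0.3889,  0.9877]), 'orientation': array([[ 0.5189, -0.6612,  0.5418],
       [-0.8547, -0.4135,  0.314 ],
       [ 0.0164, -0.626 , -0.7796]])}
tin_a_tab [328.4, 260.5] 0.81
tin_a [396.7, 283.8] 0.96
tin_a [351.3, 248.9] 0.89
stand [375.2, 270.2] 0.94
trivet [187.9, 225.8] 0.76
mustard_jar [433.1, 344.7] 0.8
spice_jar [221.3, 169.0] 0.6
spice_jar [376.0, 267.9] 0.3
top {'intrinsics': array([[544.6943,   0.    , 312.5384],
       [  0.    , 544.6943, 226.9165],
       [  0.    ,   0.    ,   1.    ]]), 'origin': array([-0.1338,  0.0309,  1.2954]), 'orientation': array([[-0.1143, -0.846 ,  0.5208],
       [-0.9933,  0.1048, -0.0478],
       [-0.0141, -0.5228, -0.8524]])}
tin_a_tab [334.4, 244.4] 0.77
tin_a [338.1, 221.8] 0.97
tin_a [388.8, 226.3] 0.69
stand [358.8, 226.2] 0.61
trivet [199.4, 288.1] 0.68
```

View pictures.

View pics/scene0.png

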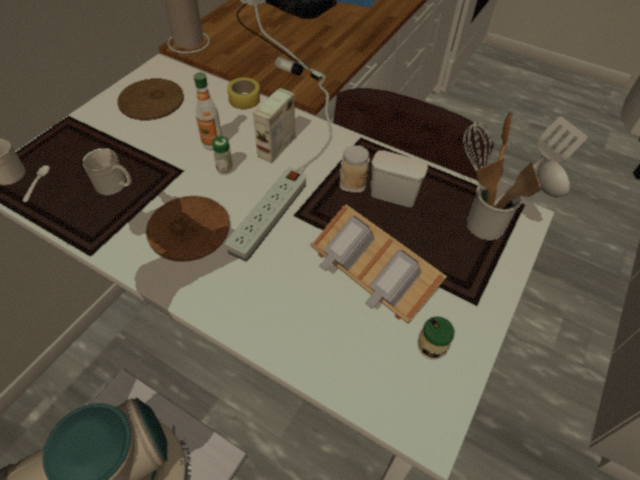

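View pics/top0.png

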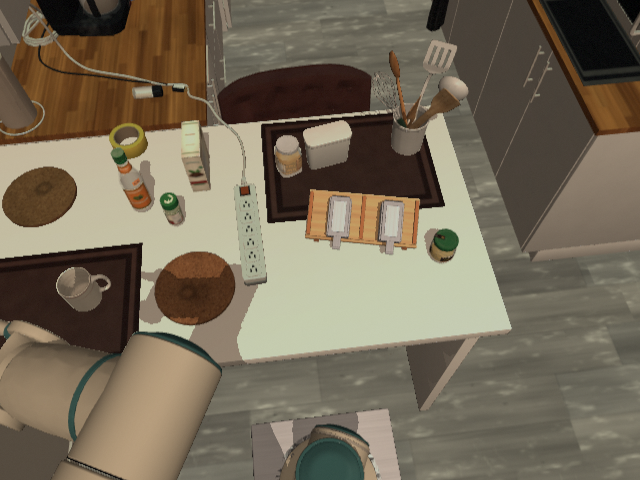

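```bash
cat > h.py <<'E'
from cell import *
import cv2,numpy as np
np.set_printoptions(precision=4,suppress=True)
C={c:get_calibration(c) for c in("scene","top")}
def ray(c,p):
    k=C[c];K=np.array(k['intrinsics']);R=np.array(k['orientation']);o=np.array(k['origin'])
    d=R@np.linalg.inv(K)@np.array([p[0],p[1],1.]);return o,d/np.linalg.norm(d)
def onz(c,p,z):
    o,d=ray(c,p);return o+d*(z-o[2])/d[2]
def tri(ps,pt):
    A=np.zeros((3,3));b=np.zeros(3);L=[ray("scene",ps),ray("top",pt)]
    for o,d in L:
        M=np.eye(3)-np.outer(d,d);A+=M;b+=M@o
    x=np.linalg.solve(A,b);return x,[np.linalg.norm((np.eye(3)-np.outer(d,d))@(x-o)) for o,d in L]
def proj(c,X):
    k=C[c];K=np.array(k['intrinsics']);R=np.array(k['orientation']);o=np.array(k['origin'])
    v=K@(R.T@(np.array(X)-o));return v[:2]/v[2]
E
python3 - <<'E'
from h import *
print('tinR',tri((396.7,283.8),(388.8,226.3)));print('tinL',tri((351.3,248.9),(338.1,221.8)))
print('stand',tri((375.2,270.2),(358.8,226.2)))
print('tabL',tri((328.4,260.5),(334.4,244.4)))
for c,p in(("scene",(187.9,225.8)),("top",(199.4,288.1))): print('triv',onz(c,p,0),onz(c,p,.014))
for c,p in(("scene",(433.1,344.7)),): print('must',onz(c,p,0))
print('sp',onz("scene",(221.3,169),0))
for c,(x,y,w,h) in {"scene":(300,195,160,120),"top":(295,175,140,90)}.items():
    im=cv2.imread(f"pics/{c}0.png")[y:y+h,x:x+w]; cv2.imwrite(f"pics/{c}0c.png",cv2.resize(im,None,fx=5,fy=5,interpolation=cv2.INTER_CUBIC))
# trivet ellipse fit
for c in("scene","top"):
    camera(c)
    for r in regions_of(c,"trivet")[:2]:
        m=r['region'].astype(np.uint8);cn=max(cv2.findContours(m,0,1)[0],key=cv2.contourArea)[:,0]
        P=np.array([onz(c,p,.012)[:2] for p in cn]).astype(np.float32);(a,b),rad=cv2.minEnclosingCircle(P)
        print('trivet',c,r['confidence'],a,b,rad,cv2.fitEllipse(P))
E
```

```text
tinR (array([ 0.6127, -0.2449,  0.038 ]), [np.float64(0.001472017904824587), np.float64(0.0014720179048245624)])
tinL (array([ 0.6426, -0.1107,  0.0405]), [np.float64(0.0018179359739752404), np.float64(0.0018179359739751932)])
stand (array([ 0.6591, -0.1738, -0.0213]), [np.float64(0.0019367751510772), np.float64(0.001936775151077055)])
tabL (array([ 0.5644, -0.0894,  0.0652]), [np.float64(0.00569919270822627), np.float64(0.005699192708226139)])
triv [ 0.5154  0.293  -0.    ] [0.508  0.2833 0.014 ]
triv [0.5073 0.2738 0.    ] [0.5004 0.2712 0.014 ]
must [ 0.5394 -0.3737  0.    ]
sp [0.7254 0.3492 0.    ]
trivet scene 0.95 0.5041297674179077 0.2868705689907074 0.1088787242770195 ((0.5069183707237244, 0.28485748171806335), (0.20584195852279663, 0.21297012269496918), 140.7549591064453)
trivet top 0.97 0.5087748765945435 0.2830554246902466 0.10737647116184235 ((0.5085258483886719, 0.28400397300720215), (0.2064766138792038, 0.21113841235637665), 111.89163208007812)
```

View pics/scene0c.png

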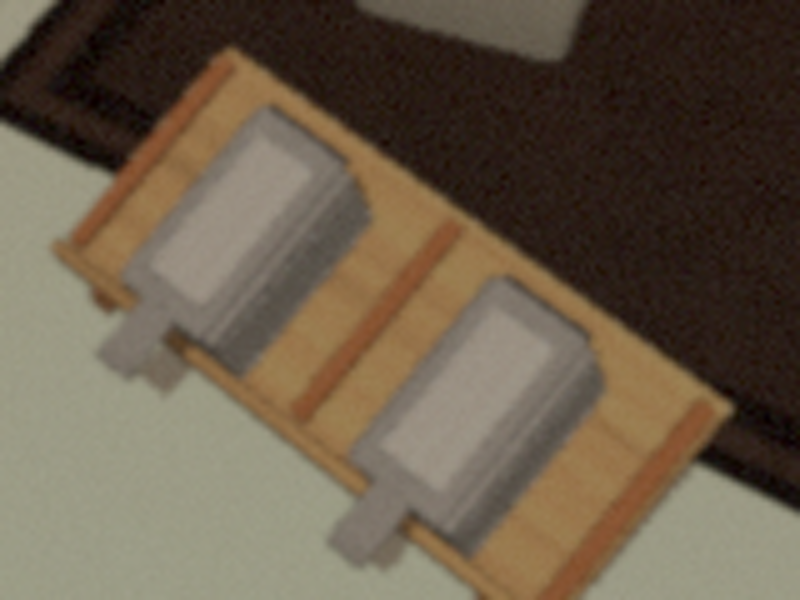

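View pics/top0c.png

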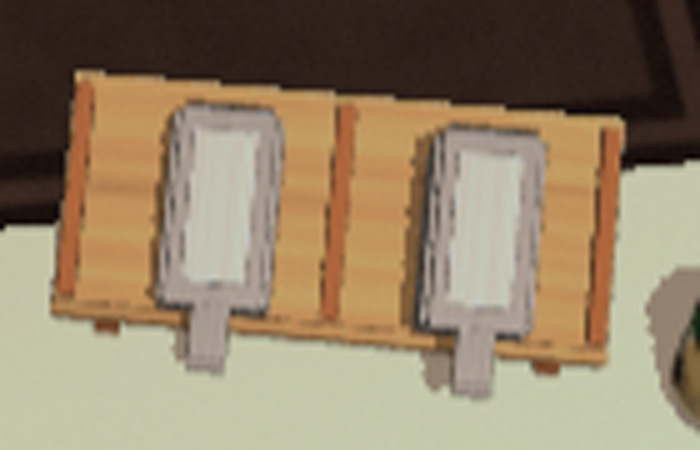

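```bash
cat > fit.py <<'E'
from h import *
from scipy.optimize import least_squares
t=np.radians(25)
def tinR(): return np.array([[np.cos(t),0,-np.sin(t)],[0,1,0],[np.sin(t),0,np.cos(t)]])
obs={("scene",'L','tip'):(322.6,268),("scene",'R','tip'):(369.2,306),("scene",'L','base'):(332.6,257.6),("scene",'R','base'):(377.6,294),
("top",'L','tip'):(336.2,249.2),("top",'R','tip'):(389.4,254.4),("top",'L','base'):(337,236),("top",'R','base'):(389.6,241),
("scene",'L','bk'):(346,204.6),("scene",'R','bk'):(446.6,276.6),("top",'L','bk'):(310,189.4),("top",'R','bk'):(420,198.6)}
P={'tip':(-.086,0,.0655),'base':(-.052,0,.0665)}
def pt(v,s,n):
    x,y,a,xb,zb,yl,yr=v; sg=1 if s=='L' else -1
    if n=='bk': l=np.array([xb,.15*sg,zb])
    else: l=np.array([-.015,(yl if s=='L' else yr),.043])+tinR()@np.array(P[n])
    c,si=np.cos(a),np.sin(a); return np.array([x+c*l[0]-si*l[1],y+si*l[0]+c*l[1],l[2]])
def f(v): 
    r=[proj(k[0],pt(v,k[1],k[2]))-np.array(o) for k,o in obs.items()]
    return np.append(np.concatenate(r),[(v[4]-.08)*300])
r=least_squares(f,[.65,-.18,-.1,.1,.08,.07,-.07]);
if __name__=="__main__":
    print(r.x,np.degrees(r.x[2]));
    for k,e in zip(obs,f(r.x)[:-1].reshape(-1,2)):print(k,e)
    P['tab']=(-.069,0,.0655);P['org']=(0,0,0);P['hinge']=(.052,0,.0625);P['c']=(0,0,.04)
    for s in'LR':
        for n in('tip','tab','base','org','hinge','c'): print(s,n,pt(r.x,s,n))
E
python3 fit.py
```

```text
[ 0.6466 -0.1788 -0.2304  0.0516  0.0787  0.0625 -0.0733] -13.198936347944349
('scene', 'L', 'tip') [0.0368 0.9954]
('scene', 'R', 'tip') [-0.6624  0.394 ]
('scene', 'L', 'base') [-0.4199 -0.3238]
('scene', 'R', 'base') [ 0.9232 -0.0409]
('top', 'L', 'tip') [-0.2675 -0.2192]
('top', 'R', 'tip') [-0.6906 -0.4347]
('top', 'L', 'base') [ 0.1613 -0.1061]
('top', 'R', 'base') [ 0.2442 -0.2232]
('scene', 'L', 'bk') [-0.3372 -0.2286]
('scene', 'R', 'bk') [-0.148   0.0394]
('top', 'L', 'bk') [ 0.0684 -0.3376]
('top', 'R', 'bk') [0.482  0.0416]
L tip [ 0.5435 -0.0904  0.066 ]
L tab [ 0.5585 -0.0939  0.0732]
L base [ 0.573  -0.0973  0.0813]
L org [ 0.6463 -0.1145  0.043 ]
L hinge [ 0.6665 -0.1192  0.1216]
L c [ 0.6298 -0.1106  0.0793]
R tip [ 0.5124 -0.2226  0.066 ]
R tab [ 0.5274 -0.2261  0.0732]
R base [ 0.542  -0.2295  0.0813]
R org [ 0.6153 -0.2467  0.043 ]
R hinge [ 0.6354 -0.2515  0.1216]
R c [ 0.5988 -0.2429  0.0793]
```

```bash
cat >> h.py <<'E'
def go(X,az=None):
    """az: desired world heading of tool x deg"""
    s=state();R=np.array(s['tool_rot']);d=R.T@(np.array(X)-np.array(s['position']))*100
    h=np.degrees(np.arctan2(R[1,0],R[0,0]))
    yaw=0 if az is None else -np.radians((az-h+90)%180-90)
    print(f"t={s['time']:.2f} pos",np.array(s['position']),'w',round(s['width'],4),'head',round(h,2),'f',np.array(s['ft_force']));print('dx,dy,dz',d.round(2),'yaw',round(yaw,4))
E
python3 -c "
from h import *
go([.5566,-.0934,.16],76.8)"
```

```text
t=0.90 pos [0.1819 0.5455 0.2564] w 0.0855 head 71.56 f [-0.1808 -0.0866  0.5193]
dx,dy,dz [-48.77   9.63 -55.75] yaw -0.0914
```

Emit:
arm_command --plan '[{"dx": -4,"dy": 0,"dz": -4.6,"yaw": -0.09,"fingers": 0.55},{"dx": -8,"dy": 0,"dz": -9.1,"yaw": -0.09,"fingers": 0.55},{"dx": -11,"dy": 0,"dz": -12.6,"yaw": -0.09,"fingers": 0.55},{"dx": -14,"dy": 0,"dz": -16,"yaw": -0.09,"fingers": 0.55},{"dx": -17,"dy": 0,"dz": -19.4,"yaw": -0.09,"fingers": 0.55},{"dx": -20,"dy": 0,"dz": -22.9,"yaw": -0.09,"fingers": 0.55},{"dx": -23,"dy": 0.5,"dz": -26.3,"yaw": -0.09,"fingers": 0.55},{"dx": -26,"dy": 1,"dz": -29.7,"yaw": -0.09,"fingers": 0.55},{"dx": -29,"dy": 1.5,"dz": -33.2,"yaw": -0.09,"fingers": 0.55},{"dx": -32,"dy": 2,"dz": -36.6,"yaw": -0.09,"fingers": 0.55},{"dx": -35,"dy": 3,"dz": -40,"yaw": -0.09,"fingers": 0.55},{"dx": -38,"dy": 4,"dz": -43.4,"yaw": -0.09,"fingers": 0.55},{"dx": -41,"dy": 5,"dz": -46.9,"yaw": -0.09,"fingers": 0.55},{"dx": -44,"dy": 6,"dz": -50.3,"yaw": -0.09,"fingers": 0.55},{"dx": -46.5,"dy": 7.5,"dz": -53.2,"yaw": -0.09,"fingers": 0.55},{"dx": -48.2,"dy": 9,"dz": -55.1,"yaw": -0.09,"fingers": 0.55},{"dx": -48.8,"dy": 9.6,"dz": -55.8,"yaw": -0.09,"fingers": 0.55},{"dx": -48.8,"dy": 9.6,"dz": -55.8,"yaw": -0.09,"fingers": 0.55},{"dx": -48.8,"dy": 9.6,"dz": -55.8,"yaw": -0.09,"fingers": 0.55}]' --force 20

```text
time: 2.8
position: [0.5563, -0.0929, 0.1606]
tool_rot: [[0.229, -0.001, -0.973], [0.973, 0.001, 0.229], [0.001, -1.0, 0.001]]
ft_force: [-0.4, -0.0, 0.6]
width: 0.0471
```

```bash
python3 -c "
from h import *
for c,(x,y,w,h) in {'scene':(280,175,160,120),'top':(265,165,160,110)}.items():
    im=camera(c)[y:y+h,x:x+w,::-1]; cv2.imwrite(f'pics/{c}1.png',cv2.resize(im,None,fx=4,fy=4,interpolation=2))
go([.5566,-.0934,.079],76.8)
a=cv2.imread('pics/scene1.png');b=cv2.imread('pics/top1.png');b=cv2.copyMakeBorder(b,0,40,0,0,0);cv2.imwrite('pics/b1.png',cv2.resize(np.hstack([a,b]),(800,300)))
"
```

```text
t=2.90 pos [ 0.5565 -0.0926  0.1612] w 0.0471 head 76.8 f [-0.151  -0.1834 -0.034 ]
dx,dy,dz [-0.08  8.22 -0.02] yaw -0.0001
```

View pics/b1.png

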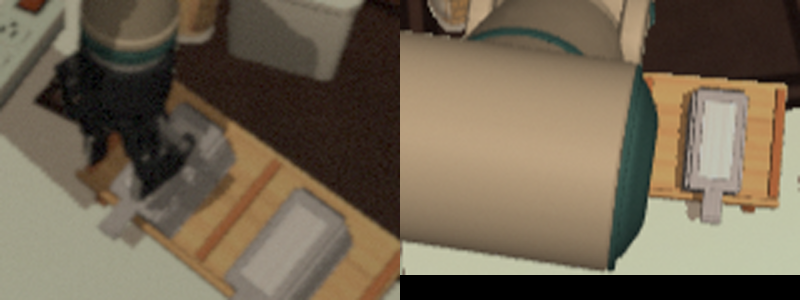

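The gripper hangs over the left tab at the left of the scene view, and the tab's tongue shows at about (125,215) of the combined crop. The arm hides the left tin from the top camera. Next I go down and pinch.

Emit:
arm_command --plan '[{"dx": -0.1,"dy": 3,"dz": 0,"yaw": 0,"fingers": 0.55},{"dx": -0.1,"dy": 5,"dz": 0,"yaw": 0,"fingers": 0.55},{"dx": -0.1,"dy": 7,"dz": 0,"yaw": 0,"fingers": 0.55},{"dx": -0.1,"dy": 8.2,"dz": 0,"yaw": 0,"fingers": 0.55},{"dx": -0.1,"dy": 8.2,"dz": 0,"yaw": 0,"fingers": 0.55},{"dx": -0.1,"dy": 8.2,"dz": 0,"yaw": 0,"fingers": 0.3},{"dx": -0.1,"dy": 8.2,"dz": 0,"yaw": 0,"fingers": 0.15},{"dx": -0.1,"dy": 8.2,"dz": 0,"yaw": 0,"fingers": 0.15},{"dx": -0.1,"dy": 8.2,"dz": 0,"yaw": 0,"fingers": 0.1},{"dx": -0.1,"dy": 8.2,"dz": 0,"yaw": 0,"fingers": 0.1},{"dx": -0.1,"dy": 8.2,"dz": 0,"yaw": 0,"fingers": 0.1},{"dx": -0.1,"dy": 8.2,"dz": 0,"yaw": 0,"fingers": 0.1}]' --force 20

```text
time: 4.1
position: [0.557, -0.0934, 0.0801]
tool_rot: [[0.229, 0.003, -0.974], [0.974, 0.0, 0.229], [0.001, -1.0, -0.002]]
ft_force: [-1.1, 2.5, 5.9]
width: 0.0193
```

```bash
python3 -c "
from h import *
go([.5566,-.0934,.079],76.8)
im=camera('scene')[175:295,280:440,::-1]; cv2.imwrite('pics/s2.png',cv2.resize(im,None,fx=4,fy=4,interpolation=2))
# arc
h=np.array([.052,.0625]);t=np.radians(25)
tab=np.array([-.071,.0655])-h
for th in np.arange(0,.9,.1):
    a=t-th  # world
    v=lambda a:np.array([tab[0]*np.cos(a)-tab[1]*np.sin(a),tab[0]*np.sin(a)+tab[1]*np.cos(a)])
    print(round(th,2),(v(a)-v(t))*100)
"
```

```text
t=4.10 pos [ 0.557  -0.0934  0.0801] w 0.0193 head 76.79 f [-1.0578  2.4932  5.8819]
dx,dy,dz [-0.01  0.11  0.04] yaw -0.0002
0.0 [0. 0.]
0.1 [-0.4355  1.1502]
0.2 [-0.754   2.3381]
0.3 [-0.9523  3.5518]
0.4 [-1.0284  4.7793]
0.5 [-0.9816  6.0083]
0.6 [-0.8124  7.2264]
0.7 [-0.5224  8.4216]
0.8 [-0.1145  9.5819]
```

View pics/s2.png

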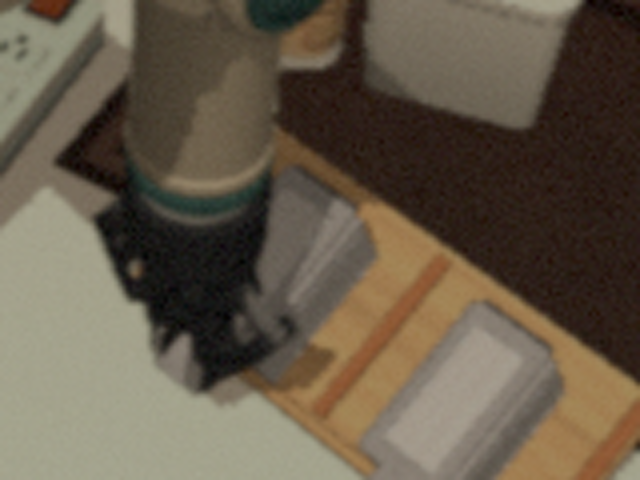

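Emit:
arm_command --plan '[{"dx": 0,"dy": -0.57,"dz": 0.23,"yaw": 0,"fingers": 0.1},{"dx": 0,"dy": -1.15,"dz": 0.44,"yaw": 0,"fingers": 0.1},{"dx": 0,"dy": -1.74,"dz": 0.6,"yaw": 0,"fingers": 0.1},{"dx": 0,"dy": -2.34,"dz": 0.75,"yaw": 0,"fingers": 0.1},{"dx": 0,"dy": -2.94,"dz": 0.86,"yaw": 0,"fingers": 0.1},{"dx": 0,"dy": -3.55,"dz": 0.95,"yaw": 0,"fingers": 0.1},{"dx": 0,"dy": -4.16,"dz": 1.0,"yaw": 0,"fingers": 0.1},{"dx": 0,"dy": -4.78,"dz": 1.03,"yaw": 0,"fingers": 0.1},{"dx": 0,"dy": -5.4,"dz": 1.02,"yaw": 0,"fingers": 0.1},{"dx": 0,"dy": -6.0,"dz": 0.98,"yaw": 0,"fingers": 0.1},{"dx": 0,"dy": -6.6,"dz": 0.9,"yaw": 0,"fingers": 0.1},{"dx": 0,"dy": -7.23,"dz": 0.81,"yaw": 0,"fingers": 0.1},{"dx": 0,"dy": -7.8,"dz": 0.67,"yaw": 0,"fingers": 0.1},{"dx": 0,"dy": -8.4,"dz": 0.52,"yaw": 0,"fingers": 0.1},{"dx": 0,"dy": -9.0,"dz": 0.32,"yaw": 0,"fingers": 0.1},{"dx": 0,"dy": -9.6,"dz": 0.11,"yaw": 0,"fingers": 0.1},{"dx": 0,"dy": -9.6,"dz": 0.11,"yaw": 0,"fingers": 0.1},{"dx": 0,"dy": -9.6,"dz": 0.11,"yaw": 0,"fingers": 0.1},{"dx": 0,"dy": -9.6,"dz": 0.11,"yaw": 0,"fingers": 0.1}]' --force 20

```text
time: 6.05
position: [0.556, -0.0933, 0.1761]
tool_rot: [[0.229, 0.003, -0.974], [0.974, 0.0, 0.229], [0.001, -1.0, -0.003]]
ft_force: [1.5, 0.1, -1.0]
width: 0.0194
```

```bash
python3 -c "
from h import *
go([.5566,-.0934,.079],76.8)
im=camera('scene')[145:295,270:430,::-1]; cv2.imwrite('pics/s3.png',cv2.resize(im,None,fx=4,fy=4,interpolation=2))
"
```

```text
t=6.05 pos [ 0.556  -0.0933  0.1761] w 0.0194 head 76.79 f [ 1.5047  0.087  -0.9532]
dx,dy,dz [ 0.    9.71 -0.03] yaw -0.0002
```

View pics/s3.png

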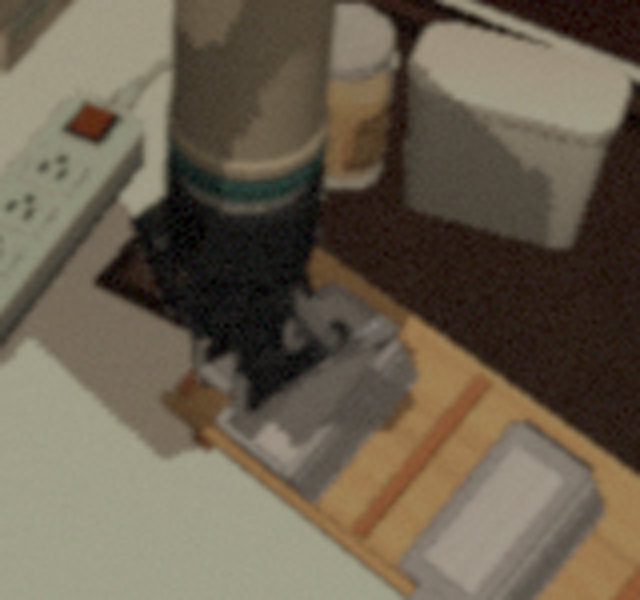

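Emit:
arm_command --plan '[{"dx": 0,"dy": 0,"dz": 0,"yaw": 0,"fingers": 0.5},{"dx": 0,"dy": 0,"dz": 0,"yaw": 0,"fingers": 0.5},{"dx": 0,"dy": 0,"dz": 0,"yaw": 0,"fingers": 0.5},{"dx": 0,"dy": 0,"dz": 0,"yaw": 0,"fingers": 0.5},{"dx": 0,"dy": 0,"dz": 0,"yaw": 0,"fingers": 0.5},{"dx": 0,"dy": 0,"dz": 0,"yaw": 0,"fingers": 0.5},{"dx": 0,"dy": 0,"dz": 0,"yaw": 0,"fingers": 0.5},{"dx": 0,"dy": 0,"dz": 0,"yaw": 0,"fingers": 0.5},{"dx": 0,"dy": 0,"dz": 0,"yaw": 0,"fingers": 0.5},{"dx": 0,"dy": 0,"dz": 0,"yaw": 0,"fingers": 0.5}]'

```text
time: 7.1
position: [0.5559, -0.0934, 0.1761]
tool_rot: [[0.229, 0.003, -0.974], [0.974, 0.0, 0.229], [0.001, -1.0, -0.003]]
ft_force: [0.7, 0.2, -0.7]
width: 0.0423
```

```bash
python3 -c "
from h import *
go([.5566,-.0934,.079],76.8)
im=camera('scene')[145:295,270:430,::-1]; cv2.imwrite('pics/s4.png',cv2.resize(im,None,fx=4,fy=4,interpolation=2))
"
```

```text
t=7.10 pos [ 0.5559 -0.0934  0.1761] w 0.0423 head 76.79 f [ 0.691   0.2099 -0.7063]
dx,dy,dz [ 0.    9.71 -0.04] yaw -0.0002
```

View pics/s4.png

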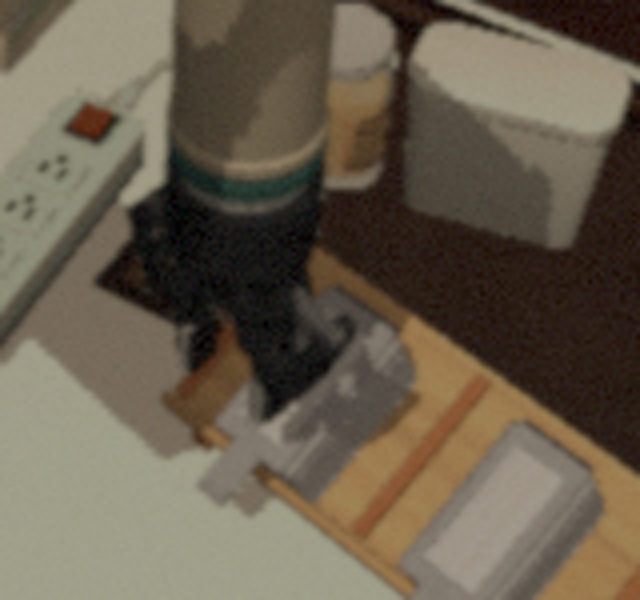

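The left lid dropped shut: its tab is back at about (222,478) of the crop and the dark gap has gone, so the left tin is the good one. Now the right tab.

```bash
python3 -c "
from h import *
go([.5255,-.2256,.079],76.8)"
```

```text
t=7.15 pos [ 0.5559 -0.0933  0.1761] w 0.0424 head 76.79 f [ 0.0278 -0.5019  0.6536]
dx,dy,dz [-13.58   9.7   -0.03] yaw -0.0002
```

Emit:
arm_command --plan '[{"dx": -2,"dy": 0,"dz": 0,"yaw": 0,"fingers": 0.55},{"dx": -5,"dy": 0,"dz": 0,"yaw": 0,"fingers": 0.55},{"dx": -8,"dy": 0,"dz": 0,"yaw": 0,"fingers": 0.55},{"dx": -11,"dy": 0,"dz": 0,"yaw": 0,"fingers": 0.55},{"dx": -13,"dy": 0.5,"dz": 0,"yaw": 0,"fingers": 0.55},{"dx": -13.6,"dy": 2,"dz": 0,"yaw": 0,"fingers": 0.55},{"dx": -13.6,"dy": 4,"dz": 0,"yaw": 0,"fingers": 0.55},{"dx": -13.6,"dy": 6,"dz": 0,"yaw": 0,"fingers": 0.55},{"dx": -13.6,"dy": 8,"dz": 0,"yaw": 0,"fingers": 0.55},{"dx": -13.6,"dy": 9.4,"dz": 0,"yaw": 0,"fingers": 0.55},{"dx": -13.6,"dy": 9.7,"dz": 0,"yaw": 0,"fingers": 0.55},{"dx": -13.6,"dy": 9.7,"dz": 0,"yaw": 0,"fingers": 0.3},{"dx": -13.6,"dy": 9.7,"dz": 0,"yaw": 0,"fingers": 0.1},{"dx": -13.6,"dy": 9.7,"dz": 0,"yaw": 0,"fingers": 0.1},{"dx": -13.6,"dy": 9.7,"dz": 0,"yaw": 0,"fingers": 0.1},{"dx": -13.6,"dy": 9.7,"dz": 0,"yaw": 0,"fingers": 0.1},{"dx": -13.6,"dy": 9.7,"dz": 0,"yaw": 0,"fingers": 0.1},{"dx": -13.6,"dy": 9.7,"dz": 0,"yaw": 0,"fingers": 0.1}]' --force 20

```text
time: 8.95
position: [0.5257, -0.226, 0.0796]
tool_rot: [[0.229, 0.005, -0.974], [0.974, -0.001, 0.229], [0.0, -1.0, -0.005]]
ft_force: [0.8, 0.5, 3.2]
width: 0.0198
```

```bash
python3 -c "
from h import *
go([.5255,-.2256,.079],76.8)
im=camera('scene')[175:325,300:460,::-1]; cv2.imwrite('pics/s5.png',cv2.resize(im,None,fx=4,fy=4,interpolation=2))
"
```

```text
t=8.95 pos [ 0.5257 -0.226   0.0796] w 0.0198 head 76.79 f [0.7564 0.5101 3.208 ]
dx,dy,dz [0.03 0.06 0.03] yaw -0.0002
```

View pics/s5.png

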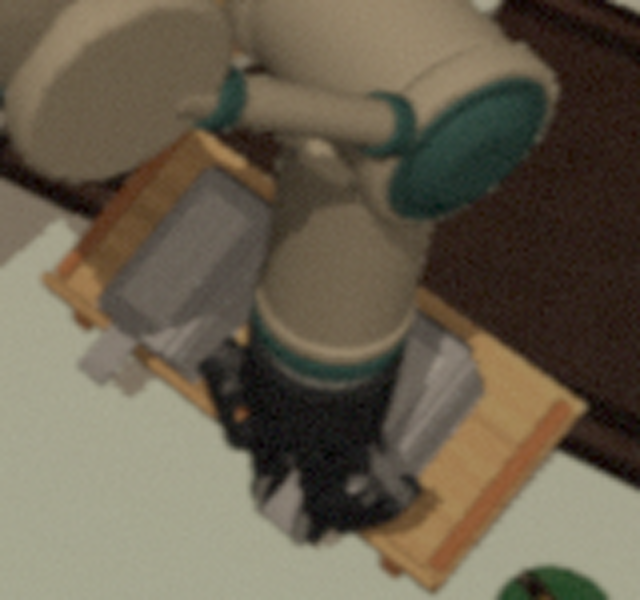

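The jaws hold the right tab at 19.8 mm. The left lid lies shut with its tab at about (105,358) of the crop. I lift the right lid along the same arc.

Emit:
arm_command --plan '[{"dx": 0,"dy": -0.57,"dz": 0.23,"yaw": 0,"fingers": 0.1},{"dx": 0,"dy": -1.15,"dz": 0.44,"yaw": 0,"fingers": 0.1},{"dx": 0,"dy": -1.74,"dz": 0.6,"yaw": 0,"fingers": 0.1},{"dx": 0,"dy": -2.34,"dz": 0.75,"yaw": 0,"fingers": 0.1},{"dx": 0,"dy": -2.94,"dz": 0.86,"yaw": 0,"fingers": 0.1},{"dx": 0,"dy": -3.55,"dz": 0.95,"yaw": 0,"fingers": 0.1},{"dx": 0,"dy": -4.16,"dz": 1.0,"yaw": 0,"fingers": 0.1},{"dx": 0,"dy": -4.78,"dz": 1.03,"yaw": 0,"fingers": 0.1},{"dx": 0,"dy": -5.4,"dz": 1.02,"yaw": 0,"fingers": 0.1},{"dx": 0,"dy": -6.0,"dz": 0.98,"yaw": 0,"fingers": 0.1},{"dx": 0,"dy": -6.6,"dz": 0.9,"yaw": 0,"fingers": 0.1},{"dx": 0,"dy": -7.23,"dz": 0.81,"yaw": 0,"fingers": 0.1},{"dx": 0,"dy": -7.8,"dz": 0.67,"yaw": 0,"fingers": 0.1},{"dx": 0,"dy": -8.4,"dz": 0.52,"yaw": 0,"fingers": 0.1},{"dx": 0,"dy": -9.0,"dz": 0.32,"yaw": 0,"fingers": 0.1},{"dx": 0,"dy": -9.6,"dz": 0.11,"yaw": 0,"fingers": 0.1},{"dx": 0,"dy": -9.6,"dz": 0.11,"yaw": 0,"fingers": 0.1},{"dx": 0,"dy": -9.6,"dz": 0.11,"yaw": 0,"fingers": 0.1},{"dx": 0,"dy": -9.6,"dz": 0.11,"yaw": 0,"fingers": 0.1}]' --force 20

```text
time: 10.9
position: [0.5244, -0.2257, 0.1759]
tool_rot: [[0.229, 0.005, -0.974], [0.974, -0.001, 0.229], [0.0, -1.0, -0.005]]
ft_force: [0.6, -0.3, -0.0]
width: 0.0192
```

Emit:
arm_command --plan '[{"dx": 0,"dy": 0,"dz": 0,"yaw": 0,"fingers": 0.5},{"dx": 0,"dy": 0,"dz": 0,"yaw": 0,"fingers": 0.5},{"dx": 0,"dy": 0,"dz": 0,"yaw": 0,"fingers": 0.5},{"dx": 0,"dy": 0,"dz": 0,"yaw": 0,"fingers": 0.5},{"dx": 0,"dy": 0,"dz": 0,"yaw": 0,"fingers": 0.5},{"dx": 0,"dy": 0,"dz": 0,"yaw": 0,"fingers": 0.5},{"dx": 0,"dy": 0,"dz": 0,"yaw": 0,"fingers": 0.5},{"dx": 0,"dy": 0,"dz": 0,"yaw": 0,"fingers": 0.5},{"dx": 0,"dy": 0,"dz": 0,"yaw": 0,"fingers": 0.5},{"dx": 0,"dy": 0,"dz": 0,"yaw": 0,"fingers": 0.5}]'

```text
time: 11.9
position: [0.5244, -0.2257, 0.1759]
tool_rot: [[0.229, 0.005, -0.974], [0.974, -0.001, 0.229], [0.0, -1.0, -0.005]]
ft_force: [0.4, 0.4, 0.5]
width: 0.0424
```

```bash
python3 -c "
from h import *
go([.5255,-.2256,.079],76.8)
im=camera('scene')[175:325,300:460,::-1]; cv2.imwrite('pics/s6.png',cv2.resize(im,None,fx=4,fy=4,interpolation=2))
"
```

```text
t=11.90 pos [ 0.5244 -0.2257  0.1759] w 0.0424 head 76.79 f [0.4131 0.3922 0.5034]
dx,dy,dz [ 0.04  9.69 -0.05] yaw -0.0002
```

View pics/s6.png

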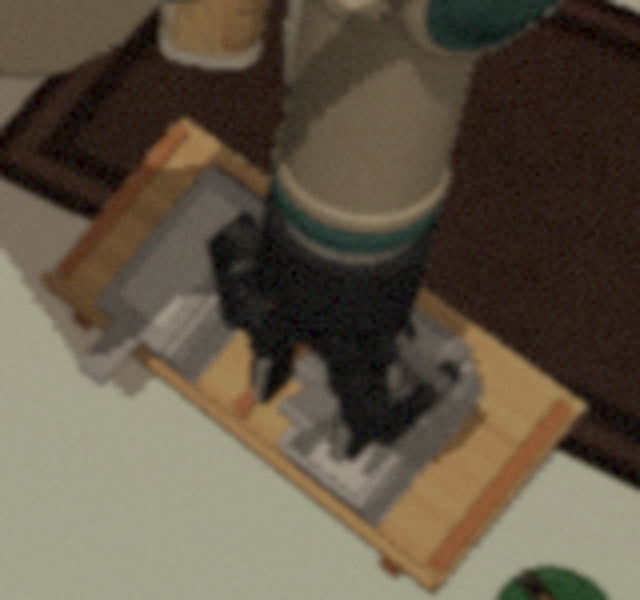

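The right lid stayed up: nothing shows at its shut tab place, about (285,500), and light shows under the lid. The right tin is the stiff one, so I pinch again and lead its lid down.

Emit:
arm_command --plan '[{"dx": 0,"dy": 0,"dz": 0,"yaw": 0,"fingers": 0.1},{"dx": 0,"dy": 0,"dz": 0,"yaw": 0,"fingers": 0.1},{"dx": 0,"dy": 0,"dz": 0,"yaw": 0,"fingers": 0.1},{"dx": 0,"dy": 0,"dz": 0,"yaw": 0,"fingers": 0.1},{"dx": 0,"dy": 1.2,"dz": 0.4,"yaw": 0,"fingers": 0.1},{"dx": 0,"dy": 2.4,"dz": 0.7,"yaw": 0,"fingers": 0.1},{"dx": 0,"dy": 3.6,"dz": 0.87,"yaw": 0,"fingers": 0.1},{"dx": 0,"dy": 4.8,"dz": 0.92,"yaw": 0,"fingers": 0.1},{"dx": 0,"dy": 6.0,"dz": 0.84,"yaw": 0,"fingers": 0.1},{"dx": 0,"dy": 7.2,"dz": 0.64,"yaw": 0,"fingers": 0.1},{"dx": 0,"dy": 8.4,"dz": 0.33,"yaw": 0,"fingers": 0.1},{"dx": 0,"dy": 9.1,"dz": 0.1,"yaw": 0,"fingers": 0.1},{"dx": 0,"dy": 9.6,"dz": -0.1,"yaw": 0,"fingers": 0.1},{"dx": 0,"dy": 9.75,"dz": -0.12,"yaw": 0,"fingers": 0.1},{"dx": 0,"dy": 9.75,"dz": -0.12,"yaw": 0,"fingers": 0.1},{"dx": 0,"dy": 9.75,"dz": -0.12,"yaw": 0,"fingers": 0.1}]' --force 20

```text
time: 13.55
position: [0.5255, -0.2259, 0.0793]
tool_rot: [[0.228, 0.004, -0.974], [0.974, -0.001, 0.228], [0.0, -1.0, -0.004]]
ft_force: [-4.8, 2.8, 9.6]
width: 0.0198
```

Emit:
arm_command --plan '[{"dx": 0,"dy": 0,"dz": 0,"yaw": 0,"fingers": 0.5},{"dx": 0,"dy": 0,"dz": 0,"yaw": 0,"fingers": 0.5},{"dx": 0,"dy": 0,"dz": 0,"yaw": 0,"fingers": 0.5},{"dx": 0,"dy": 0,"dz": 0,"yaw": 0,"fingers": 0.5},{"dx": 0,"dy": -3,"dz": 0,"yaw": 0,"fingers": 0.5},{"dx": 0,"dy": -7,"dz": 0,"yaw": 0,"fingers": 0.5},{"dx": 0,"dy": -11,"dz": 0,"yaw": 0,"fingers": 0.8},{"dx": 0,"dy": -14,"dz": 0,"yaw": 0,"fingers": 1},{"dx": 0,"dy": -15,"dz": 0,"yaw": 0,"fingers": 1},{"dx": 0,"dy": -15,"dz": 0,"yaw": 0,"fingers": 1}]'

```text
time: 14.55
position: [0.5256, -0.2262, 0.2305]
tool_rot: [[0.228, 0.007, -0.974], [0.974, -0.002, 0.228], [-0.001, -1.0, -0.007]]
ft_force: [0.5, -0.1, -0.6]
width: 0.0854
```

```bash
python3 -c "
from h import *
go([.5988,-.2429,.0793],76.8)
im=camera('scene')[175:325,300:460,::-1]; cv2.imwrite('pics/s7.png',cv2.resize(im,None,fx=4,fy=4,interpolation=2))
"
```

```text
t=14.55 pos [ 0.5256 -0.2262  0.2305] w 0.0854 head 76.81 f [ 0.5369 -0.0764 -0.5538]
dx,dy,dz [ 0.06 15.17 -7.4 ] yaw 0.0001
```

View pics/s7.png

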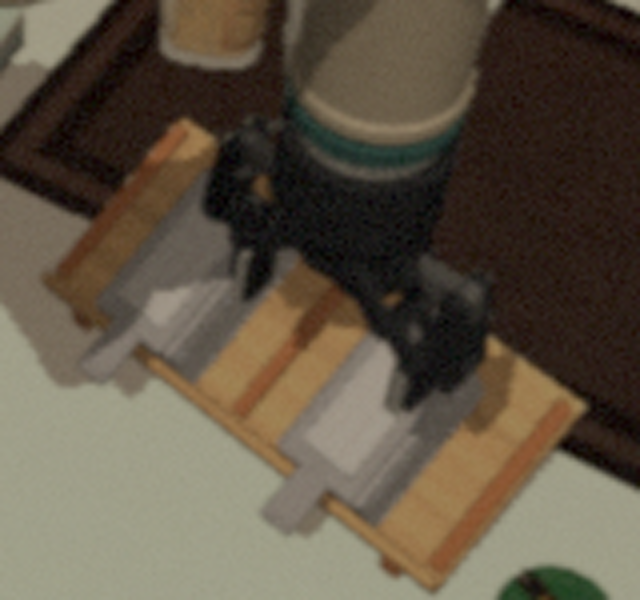

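The right lid is shut again, with its tab at about (293,497) of the crop. The open jaws are above the tin. Now I work out the grasp.

```bash
python3 -c "
import fit
from h import *
fit.P['g']=(.004,0,.042)
g=fit.pt(fit.r.x,'R','g');print(g)
go(g+[0,0,.006],76.8); print(state()['q'])"
```

```text
[ 0.6015 -0.2435  0.0828]
t=14.60 pos [ 0.5247 -0.2257  0.2287] w 0.0855 head 76.81 f [-0.6554  0.5917 -0.2502]
dx,dy,dz [ 0.01 14.03 -7.83] yaw 0.0002
[ -30.301    16.3248   89.49      0.0861   73.9839 -107.1335]
```

Emit:
arm_command --plan '[{"dx": 0,"dy": 0,"dz": -3,"yaw": 0,"fingers": 1},{"dx": 0,"dy": 0,"dz": -6,"yaw": 0,"fingers": 1},{"dx": 0,"dy": 0.5,"dz": -7.8,"yaw": 0,"fingers": 1},{"dx": 0,"dy": 2,"dz": -7.8,"yaw": 0,"fingers": 1},{"dx": 0,"dy": 4,"dz": -7.8,"yaw": 0,"fingers": 1},{"dx": 0,"dy": 6,"dz": -7.8,"yaw": 0,"fingers": 1},{"dx": 0,"dy": 8,"dz": -7.8,"yaw": 0,"fingers": 1},{"dx": 0,"dy": 10,"dz": -7.8,"yaw": 0,"fingers": 1},{"dx": 0,"dy": 12,"dz": -7.8,"yaw": 0,"fingers": 1},{"dx": 0,"dy": 13.5,"dz": -7.8,"yaw": 0,"fingers": 1},{"dx": 0,"dy": 14,"dz": -7.8,"yaw": 0,"fingers": 1},{"dx": 0,"dy": 14,"dz": -7.8,"yaw": 0,"fingers": 1},{"dx": 0,"dy": 14,"dz": -7.8,"yaw": 0,"fingers": 1}]'

```text
time: 15.9
position: [0.6011, -0.2436, 0.0887]
tool_rot: [[0.228, 0.003, -0.974], [0.974, -0.0, 0.228], [0.0, -1.0, -0.003]]
ft_force: [-0.7, -0.6, 0.8]
width: 0.0856
```

```bash
python3 -c "
from h import *
go([.6015,-.2435,.0888],76.8)
im=camera('scene')[175:325,300:460,::-1]; cv2.imwrite('pics/s8.png',cv2.resize(im,None,fx=4,fy=4,interpolation=2))
"
```

```text
t=15.90 pos [ 0.6011 -0.2436  0.0887] w 0.0856 head 76.81 f [-0.6579 -0.6327  0.7837]
dx,dy,dz [ 0.01 -0.01 -0.04] yaw 0.0001
```

View pics/s8.png

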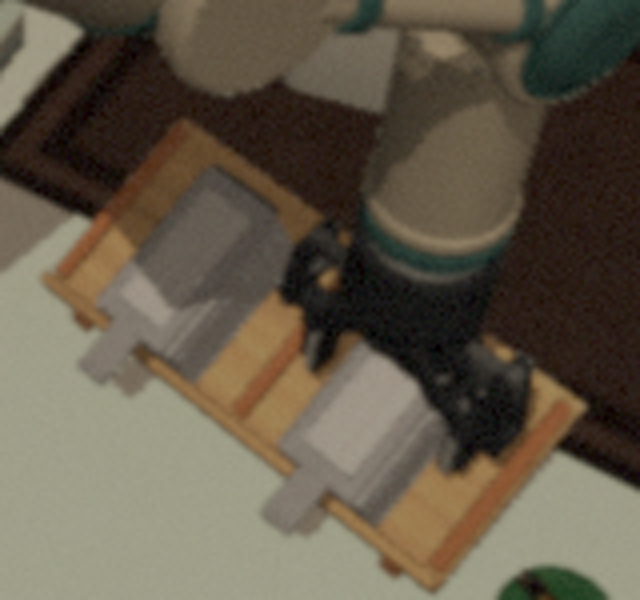

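The fingers straddle the right tin at about (320,340) and (460,450) of the crop, with no contact force. I close and lift.

Emit:
arm_command --plan '[{"dx": 0,"dy": 0,"dz": 0,"yaw": 0,"fingers": 0.5},{"dx": 0,"dy": 0,"dz": 0,"yaw": 0,"fingers": 0.5},{"dx": 0,"dy": 0,"dz": 0,"yaw": 0,"fingers": 0.5},{"dx": 0,"dy": 0,"dz": 0,"yaw": 0,"fingers": 0.5},{"dx": 0,"dy": 0,"dz": 0,"yaw": 0,"fingers": 0.5},{"dx": 0,"dy": 0,"dz": 0,"yaw": 0,"fingers": 0.5},{"dx": 0,"dy": 0,"dz": 0,"yaw": 0,"fingers": 0.5},{"dx": 0,"dy": -0.5,"dz": 0,"yaw": 0,"fingers": 0.5},{"dx": 0,"dy": -1,"dz": 0,"yaw": 0,"fingers": 0.5},{"dx": 0,"dy": -2,"dz": 0,"yaw": 0,"fingers": 0.5},{"dx": 0,"dy": -3.5,"dz": 0,"yaw": 0,"fingers": 0.5},{"dx": 0,"dy": -5,"dz": 0,"yaw": 0,"fingers": 0.5},{"dx": 0,"dy": -7,"dz": 0,"yaw": 0,"fingers": 0.5},{"dx": 0,"dy": -9,"dz": 0,"yaw": 0,"fingers": 0.5},{"dx": 0,"dy": -11,"dz": 0,"yaw": 0,"fingers": 0.5},{"dx": 0,"dy": -12.5,"dz": 0,"yaw": 0,"fingers": 0.5},{"dx": 0,"dy": -13,"dz": 0,"yaw": 0,"fingers": 0.5},{"dx": 0,"dy": -13,"dz": 0,"yaw": 0,"fingers": 0.5}]' --force 30

```text
time: 17.75
position: [0.6009, -0.2437, 0.2198]
tool_rot: [[0.228, 0.005, -0.974], [0.974, -0.001, 0.228], [-0.0, -1.0, -0.005]]
ft_force: [0.5, 0.7, -7.2]
width: 0.0574
```

```bash
python3 -c "
from h import *
go([.5075,.2842,.22],76.8)
im=camera('scene')[115:325,280:480,::-1]; cv2.imwrite('pics/s9.png',cv2.resize(im,None,fx=2.8,fy=2.8,interpolation=2))
"
```

```text
t=17.75 pos [ 0.6009 -0.2437  0.2198] w 0.0574 head 76.8 f [ 0.4992  0.6527 -7.1695]
dx,dy,dz [49.26 -0.13 21.14] yaw 0.0001
```

View pics/s9.png

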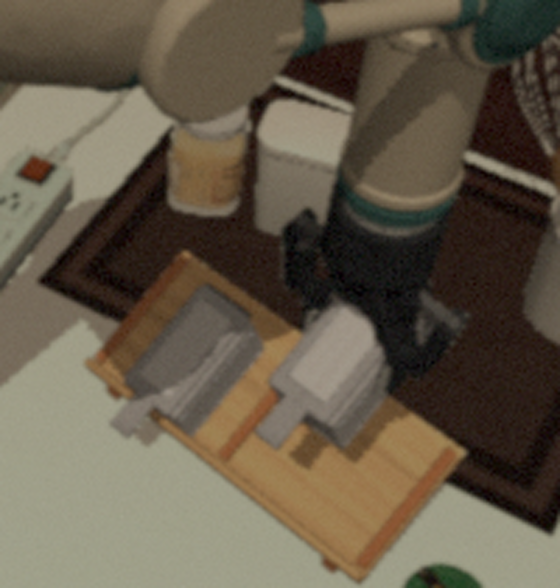

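Emit:
arm_command --plan '[{"dx": 1,"dy": -1,"dz": 0.5,"yaw": 0,"fingers": 0.5},{"dx": 3,"dy": -2,"dz": 1.4,"yaw": 0,"fingers": 0.5},{"dx": 6,"dy": -2,"dz": 2.8,"yaw": 0,"fingers": 0.5},{"dx": 9,"dy": -2,"dz": 4.1,"yaw": 0,"fingers": 0.5},{"dx": 12,"dy": -2,"dz": 5.5,"yaw": 0,"fingers": 0.5},{"dx": 15,"dy": -2,"dz": 6.9,"yaw": 0,"fingers": 0.5},{"dx": 18,"dy": -2,"dz": 8.3,"yaw": 0,"fingers": 0.5},{"dx": 21,"dy": -2,"dz": 9.7,"yaw": 0,"fingers": 0.5},{"dx": 24,"dy": -2,"dz": 11,"yaw": 0,"fingers": 0.5},{"dx": 27,"dy": -2,"dz": 12.4,"yaw": 0,"fingers": 0.5},{"dx": 30,"dy": -2,"dz": 13.8,"yaw": 0,"fingers": 0.5},{"dx": 33,"dy": -2,"dz": 15.2,"yaw": 0,"fingers": 0.5},{"dx": 36,"dy": -2,"dz": 16.6,"yaw": 0,"fingers": 0.5},{"dx": 39,"dy": -2,"dz": 18,"yaw": 0,"fingers": 0.5},{"dx": 42,"dy": -2,"dz": 19.3,"yaw": 0,"fingers": 0.5},{"dx": 45,"dy": -2,"dz": 20.7,"yaw": 0,"fingers": 0.5},{"dx": 47.5,"dy": -2,"dz": 21.9,"yaw": 0,"fingers": 0.5},{"dx": 49,"dy": -2,"dz": 22.6,"yaw": 0,"fingers": 0.5},{"dx": 49.3,"dy": -2,"dz": 22.7,"yaw": 0,"fingers": 0.5},{"dx": 49.3,"dy": -2,"dz": 22.7,"yaw": 0,"fingers": 0.5}]' --force 30

```text
time: 19.8
position: [0.4912, 0.2886, 0.2384]
tool_rot: [[0.227, 0.003, -0.974], [0.974, -0.001, 0.227], [-0.0, -1.0, -0.004]]
ft_force: [0.9, 0.2, -7.2]
width: 0.0572
```

```bash
python3 -c "
from h import *
go([.4915,.2876,.10],76.8)
im=camera('scene')[60:280,70:330,::-1]; cv2.imwrite('pics/s10.png',cv2.resize(im,None,fx=2.7,fy=2.7,interpolation=2))
for q in ('tin_a_tab','tin_a'):
  for p in pinpoint('scene',q)[:3]: print(q,p)
"
```

```text
t=19.80 pos [0.4912 0.2886 0.2384] w 0.0572 head 76.89 f [ 0.8567  0.1548 -7.2435]
dx,dy,dz [-0.08 13.84 -0.  ] yaw 0.0016
tin_a_tab {'location': [327.8, 259.1], 'confidence': 0.75}
tin_a {'location': [353.4, 248.3], 'confidence': 0.97}
tin_a {'location': [174.2, 177.6], 'confidence': 0.93}
```

View pics/s10.png

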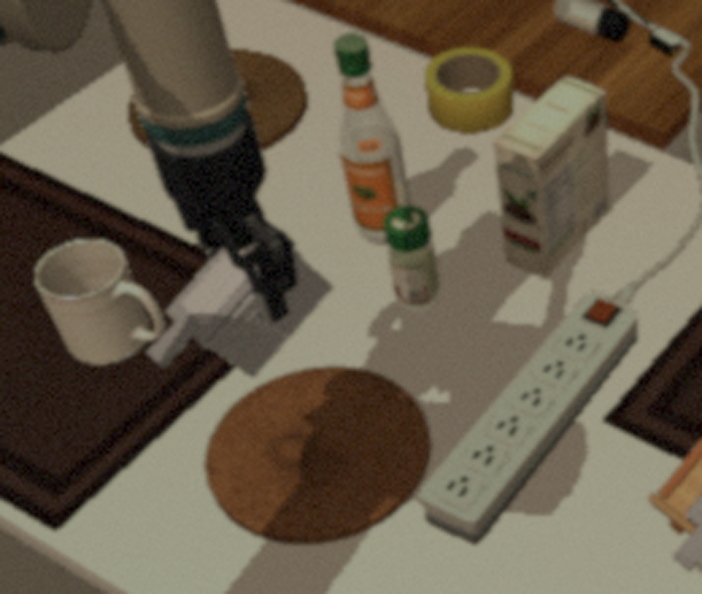

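```bash
python3 -c "
from h import *
s=state();R=np.array(s['tool_rot']);p=np.array(s['position']);n=R[:,0];w=p-.029*n
im=camera('scene');cv2.imwrite('pics/s11.png',cv2.resize(im[120:220,110:220,::-1],None,fx=6,fy=6,interpolation=2))
L=[]
for px in [(164.4,198.9),(192.2,166.7)]:
    o,d=ray('scene',px);x=o+d*(n@(w-o))/(n@d);L.append(R.T@(x-p)*1000);print(x,L[-1])
d=L[1]-L[0];print(np.degrees(np.arctan2(-d[1],-d[2])),np.linalg.norm(d))
"
```

```text
[0.454  0.2664 0.1746] [-29.      63.635   32.3551]
[0.5361 0.2471 0.2155] [-29.      22.9869 -52.0768]
25.707582370264642 93.70705287948704
```

View pics/s11.png

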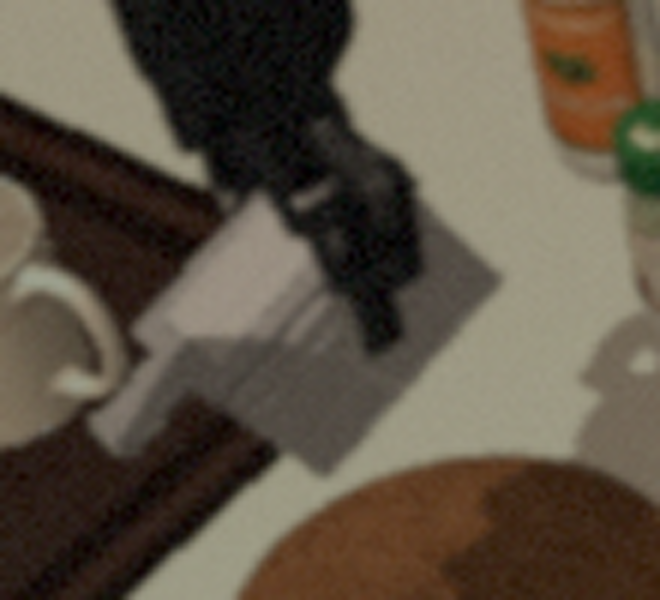

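Emit:
arm_command --plan '[{"dx": 0,"dy": 1.5,"dz": 0,"yaw": 0,"fingers": 0.5},{"dx": 0,"dy": 4,"dz": 0,"yaw": 0,"fingers": 0.5},{"dx": 0,"dy": 6.5,"dz": 0,"yaw": 0,"fingers": 0.5},{"dx": 0,"dy": 9,"dz": 0,"yaw": 0,"fingers": 0.5},{"dx": 0,"dy": 11.5,"dz": 0,"yaw": 0,"fingers": 0.5},{"dx": 0,"dy": 13,"dz": 0,"yaw": 0,"fingers": 0.5},{"dx": 0,"dy": 14,"dz": 0,"yaw": 0,"fingers": 0.5},{"dx": 0,"dy": 14.7,"dz": 0,"yaw": 0,"fingers": 0.5},{"dx": 0,"dy": 15.1,"dz": 0,"yaw": 0,"fingers": 0.5},{"dx": 0,"dy": 15.4,"dz": 0,"yaw": 0,"fingers": 0.5},{"dx": 0,"dy": 15.4,"dz": 0,"yaw": 0,"fingers": 0.5},{"dx": 0,"dy": 15.4,"dz": 0,"yaw": 0,"fingers": 0.5}]' --force 20

```text
time: 21.2
position: [0.4929, 0.2873, 0.0848]
tool_rot: [[0.229, 0.004, -0.973], [0.973, -0.001, 0.229], [0.0, -1.0, -0.004]]
ft_force: [-0.6, -0.0, -7.5]
width: 0.0575
```

Emit:
arm_command --plan '[{"dx": 0,"dy": 0.1,"dz": 0,"yaw": 0,"fingers": 0.5},{"dx": 0,"dy": 0.2,"dz": 0,"yaw": 0,"fingers": 0.5},{"dx": 0,"dy": 0.3,"dz": 0,"yaw": 0,"fingers": 0.5},{"dx": 0,"dy": 0.4,"dz": 0,"yaw": 0,"fingers": 0.5},{"dx": 0,"dy": 0.5,"dz": -0.1,"yaw": 0,"fingers": 0.5},{"dx": 0,"dy": 0.6,"dz": -0.2,"yaw": 0,"fingers": 0.5},{"dx": 0,"dy": 0.6,"dz": -0.2,"yaw": 0,"fingers": 0.5},{"dx": 0,"dy": 0.6,"dz": -0.2,"yaw": 0,"fingers": 0.5}]' --force 20

```text
time: 22.0
position: [0.4963, 0.2868, 0.0804]
tool_rot: [[0.229, 0.008, -0.973], [0.973, -0.0, 0.229], [0.001, -1.0, -0.007]]
ft_force: [0.7, -2.6, 7.1]
width: 0.0573
```

```bash
python3 -c "
from h import *
go([.511,.283,.062],76.8)
im=camera('scene')
cv2.imwrite('pics/s12.png',cv2.resize(im[150:270,110:250,::-1],None,fx=5,fy=5,interpolation=2))"
```

```text
t=22.00 pos [0.4963 0.2868 0.0804] w 0.0573 head 76.75 f [ 0.6654 -2.6346  7.1165]
dx,dy,dz [-0.04  1.85 -1.51] yaw -0.0008
```

View pics/s12.png

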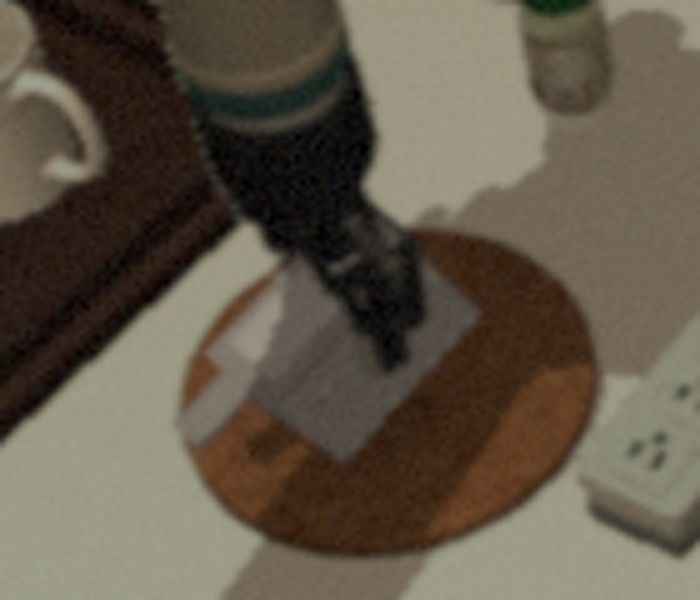

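The front edge has touched the trivet: the wrist force went from -7.5 to +7 N, and the lean is still visible. I roll the tin down with small steps, watching the force.

Emit:
arm_command --plan '[{"dx": 0,"dy": 0.2,"dz": -0.1,"yaw": 0,"fingers": 0.5},{"dx": 0,"dy": 0.3,"dz": -0.2,"yaw": 0,"fingers": 0.5},{"dx": 0,"dy": 0.4,"dz": -0.3,"yaw": 0,"fingers": 0.5},{"dx": 0,"dy": 0.5,"dz": -0.4,"yaw": 0,"fingers": 0.5},{"dx": 0,"dy": 0.6,"dz": -0.5,"yaw": 0,"fingers": 0.5},{"dx": 0,"dy": 0.6,"dz": -0.5,"yaw": 0,"fingers": 0.5}]' --force 20

```text
time: 22.65
position: [0.5033, 0.2853, 0.0757]
tool_rot: [[0.228, 0.012, -0.973], [0.974, -0.001, 0.228], [0.002, -1.0, -0.012]]
ft_force: [1.4, -4.4, 6.7]
width: 0.0572
```

Emit:
arm_command --plan '[{"dx": 0,"dy": 0.2,"dz": -0.1,"yaw": 0,"fingers": 0.5},{"dx": 0,"dy": 0.3,"dz": -0.2,"yaw": 0,"fingers": 0.5},{"dx": 0,"dy": 0.4,"dz": -0.3,"yaw": 0,"fingers": 0.5},{"dx": 0,"dy": 0.5,"dz": -0.4,"yaw": 0,"fingers": 0.5},{"dx": 0,"dy": 0.6,"dz": -0.45,"yaw": 0,"fingers": 0.5},{"dx": 0,"dy": 0.7,"dz": -0.5,"yaw": 0,"fingers": 0.5},{"dx": 0,"dy": 0.8,"dz": -0.5,"yaw": 0,"fingers": 0.5},{"dx": 0,"dy": 0.8,"dz": -0.5,"yaw": 0,"fingers": 0.5}]' --force 20

```text
time: 23.45
position: [0.5111, 0.2837, 0.069]
tool_rot: [[0.227, 0.018, -0.974], [0.974, -0.001, 0.227], [0.003, -1.0, -0.017]]
ft_force: [2.8, -5.5, 6.5]
width: 0.0573
```

```bash
python3 -c "
from h import *
go([.511,.283,.062],76.8)
im=camera('scene')
cv2.imwrite('pics/s13.png',cv2.resize(im[150:270,110:250,::-1],None,fx=5,fy=5,interpolation=2))"
```

```text
t=23.45 pos [0.5111 0.2837 0.069 ] w 0.0573 head 76.87 f [ 2.8214 -5.4779  6.4914]
dx,dy,dz [-0.07  0.7   0.  ] yaw 0.0013
```

View pics/s13.png

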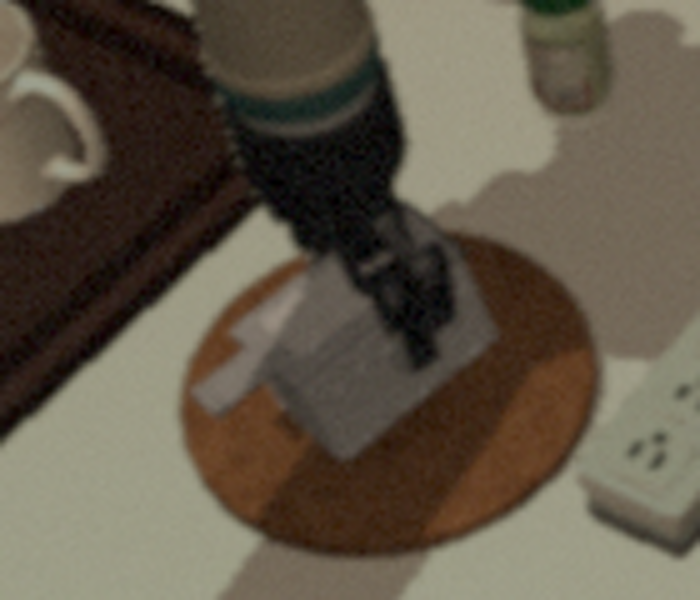

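Emit:
arm_command --plan '[{"dx": 0,"dy": 0.25,"dz": -0.1,"yaw": 0,"fingers": 0.5},{"dx": 0,"dy": 0.35,"dz": -0.15,"yaw": 0,"fingers": 0.5},{"dx": 0,"dy": 0.45,"dz": -0.2,"yaw": 0,"fingers": 0.5},{"dx": 0,"dy": 0.55,"dz": -0.25,"yaw": 0,"fingers": 0.5},{"dx": 0,"dy": 0.65,"dz": -0.3,"yaw": 0,"fingers": 0.5},{"dx": 0,"dy": 0.75,"dz": -0.3,"yaw": 0,"fingers": 0.5},{"dx": 0,"dy": 0.75,"dz": -0.3,"yaw": 0,"fingers": 0.5}]' --force 20

```text
time: 24.2
position: [0.5168, 0.2826, 0.0624]
tool_rot: [[0.226, 0.023, -0.974], [0.974, -0.001, 0.226], [0.004, -1.0, -0.023]]
ft_force: [5.0, -5.0, 6.0]
width: 0.0576
```

```bash
python3 -c "
from h import *
go([.511,.283,.062],76.8)
im=camera('scene')
cv2.imwrite('pics/s14.png',cv2.resize(im[150:270,110:250,::-1],None,fx=5,fy=5,interpolation=2))"
```

```text
t=24.20 pos [0.5168 0.2826 0.0624] w 0.0576 head 76.96 f [ 5.0453 -4.9819  5.9603]
dx,dy,dz [-0.09  0.03  0.58] yaw 0.0027
```

View pics/s14.png

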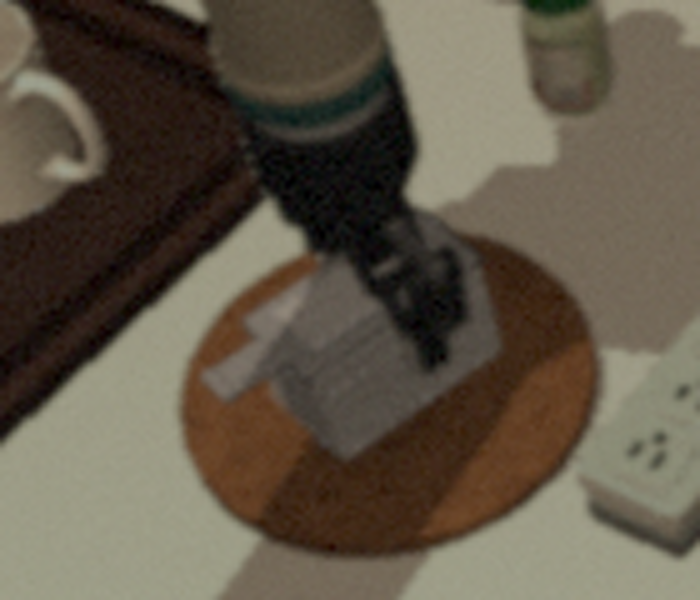

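```bash
python3 -c "
from h import *
a=onz('scene',(179,242),.014);u=np.array([.974,-.228,0]);n=np.array([.228,.974,0])
o,d=ray('scene',(210,220.4));x=o+d*(n@(a-o))/(n@d);print(a,x,np.linalg.norm(x-a),np.degrees(np.arcsin((x-a)[2]/.1)))
print(a+.05*u+.029*n)"
```

```text
[0.4567 0.2681 0.014 ] [0.5504 0.2461 0.0159] 0.09625389644747302 1.0948400403695504
[0.512  0.2849 0.014 ]
```

Emit:
arm_command --plan '[{"dx": 0,"dy": 0.2,"dz": -0.05,"yaw": 0,"fingers": 0.5},{"dx": 0,"dy": 0.3,"dz": -0.1,"yaw": 0,"fingers": 0.5},{"dx": 0,"dy": 0.4,"dz": -0.1,"yaw": 0,"fingers": 0.5},{"dx": 0,"dy": 0.4,"dz": -0.1,"yaw": 0,"fingers": 0.5}]' --force 20

```text
time: 24.65
position: [0.518, 0.2823, 0.061]
tool_rot: [[0.225, 0.024, -0.974], [0.974, -0.002, 0.225], [0.004, -1.0, -0.024]]
ft_force: [-3.8, -4.6, 21.0]
width: 0.057
```

The force rose to 21 N, so the tin is flat (about 1° left before this step by the picture). I release and rise.

Emit:
arm_command --plan '[{"dx": 0,"dy": -0.05,"dz": 0,"yaw": 0,"fingers": 0.5},{"dx": 0,"dy": -0.05,"dz": 0,"yaw": 0,"fingers": 0.8},{"dx": 0,"dy": -0.05,"dz": 0,"yaw": 0,"fingers": 0.9},{"dx": 0,"dy": -0.05,"dz": 0,"yaw": 0,"fingers": 1},{"dx": 0,"dy": -0.05,"dz": 0,"yaw": 0,"fingers": 1},{"dx": 0,"dy": -0.05,"dz": 0,"yaw": 0,"fingers": 1},{"dx": 0,"dy": -0.05,"dz": 0,"yaw": 0,"fingers": 1},{"dx": 0,"dy": -2,"dz": 0,"yaw": 0,"fingers": 1},{"dx": 0,"dy": -5,"dz": 0,"yaw": 0,"fingers": 1},{"dx": 0,"dy": -9,"dz": 0,"yaw": 0,"fingers": 1},{"dx": 0,"dy": -13,"dz": 0,"yaw": 0,"fingers": 1},{"dx": 0,"dy": -17,"dz": 0,"yaw": 0,"fingers": 1},{"dx": 0,"dy": -17,"dz": 0,"yaw": 0,"fingers": 1}]'

```text
time: 25.95
position: [0.5169, 0.284, 0.2375]
tool_rot: [[0.225, 0.036, -0.974], [0.974, 0.003, 0.225], [0.011, -0.999, -0.034]]
ft_force: [0.1, 0.2, 0.2]
width: 0.0852
```

Emit:
arm_command --plan '[{"dx": 4,"dy": 0,"dz": 3,"yaw": 0,"fingers": 1},{"dx": 8,"dy": 0,"dz": 6,"yaw": 0,"fingers": 1},{"dx": 12,"dy": 0,"dz": 9,"yaw": 0,"fingers": 1},{"dx": 16,"dy": -1,"dz": 12,"yaw": 0,"fingers": 1},{"dx": 20,"dy": -2,"dz": 15,"yaw": 0,"fingers": 1},{"dx": 24,"dy": -2,"dz": 18,"yaw": 0,"fingers": 1},{"dx": 26,"dy": -2,"dz": 21,"yaw": 0,"fingers": 1},{"dx": 26,"dy": -2,"dz": 22,"yaw": 0,"fingers": 1},{"dx": 26,"dy": -2,"dz": 22,"yaw": 0,"fingers": 1}]'

```text
time: 26.85
position: [0.3585, 0.5871, 0.2515]
tool_rot: [[0.222, 0.035, -0.974], [0.975, 0.001, 0.222], [0.009, -0.999, -0.033]]
ft_force: [0.2, 0.5, -0.6]
width: 0.0854
```

```bash
python3 -c "
from h import *
go([.511,.283,.062])
for c in('scene','top'):
  im=camera(c);cv2.imwrite(f'pics/{c}15.png',im[:,:,::-1])
  for q in ('tin_a','tin_a_tab','mustard_jar','spice_jar'):
    for p in pinpoint(c,q)[:3]: print(c,q,p)
a=cv2.imread('pics/scene15.png')
cv2.imwrite('pics/s15.png',cv2.resize(a[150:300,110:270],None,fx=3.7,fy=3.7,interpolation=2))
cv2.imwrite('pics/s15b.png',cv2.resize(a[180:360,290:480],None,fx=3.3,fy=3.3,interpolation=2))"
```

```text
t=26.85 pos [0.3585 0.5871 0.2515] w 0.0854 head 77.16 f [ 0.1753  0.5398 -0.6256]
dx,dy,dz [-26.42  19.43 -20.99] yaw 0
scene tin_a {'location': [351.4, 248.4], 'confidence': 0.66}
scene tin_a {'location': [189.2, 225.5], 'confidence': 0.61}
scene tin_a_tab {'location': [328.8, 263.9], 'confidence': 0.87}
scene mustard_jar {'location': [431.7, 344.1], 'confidence': 0.74}
scene spice_jar {'location': [222.2, 170.8], 'confidence': 0.67}
top tin_a {'location': [338.8, 222.6], 'confidence': 0.92}
top tin_a {'location': [192.1, 284.0], 'confidence': 0.9}
top tin_a_tab {'location': [335.8, 244.1], 'confidence': 0.56}
top mustard_jar {'location': [442.0, 251.3], 'confidence': 0.85}
top spice_jar {'location': [179.5, 219.6], 'confidence': 0.62}
```

View pics/s15.png

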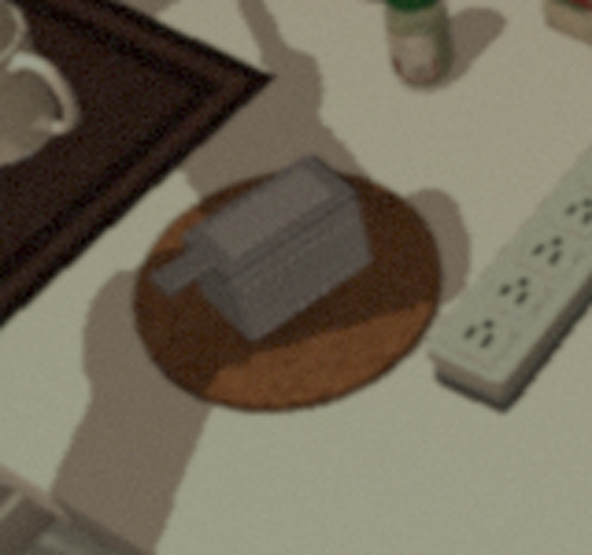

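View pics/s15b.png

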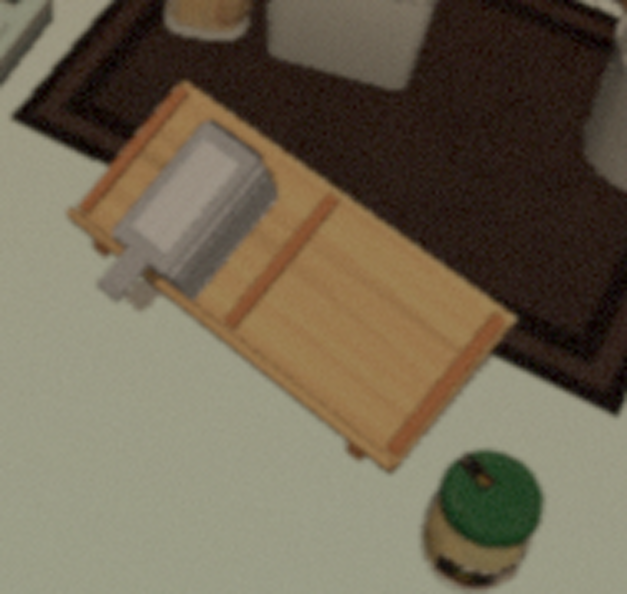

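View pics/top15.png

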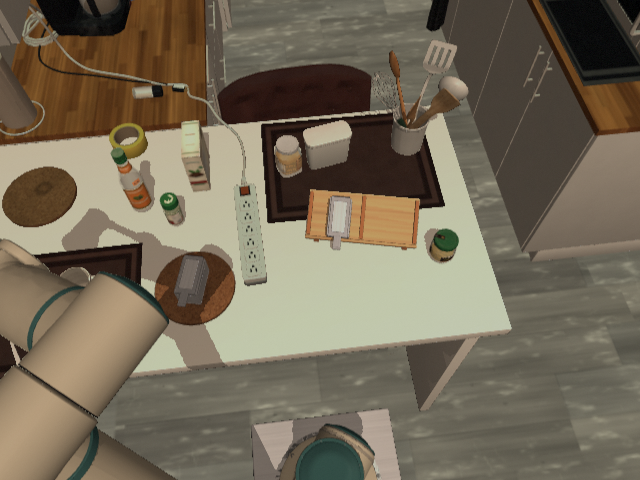

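```bash
python3 -c "
from h import *
# front-right bottom corner picked at crop (254,341), back-right (372,258)
f=lambda x,y:(110+x/3.7,150+y/3.7)
a=onz('scene',f(254,341),.014);b=onz('scene',f(372,258),.014);print(a,b,np.linalg.norm(b-a))
u=(b-a)/np.linalg.norm(b-a);n=np.array([-u[1],u[0],0]);c=(a+b)/2+.029*n;print('centre',c,np.linalg.norm(c[:2]-[.5075,.2842]))
h=c+.052*u+[0,0,.0625]
for th in(0,.1,.2):
  for nm,l in(('tip',-.138),('lidfront',-.104)):
    X=h+u*(l*np.cos(th)+.003*np.sin(th))+np.array([0,0,.003*np.cos(th)-l*np.sin(th)]);p=proj('scene',X);print(th,nm,(p-[110,150])*3.7)
"
```

```text
[0.4558 0.2684 0.014 ] [0.554  0.2476 0.014 ] 0.10031898552175765
centre [0.5109 0.2864 0.014 ] 0.004064433354428208
0 tip [159.7479 285.4468]
0 lidfront [203.9336 256.0002]
0.1 tip [155.8552 270.7778]
0.1 lidfront [201.4344 244.8643]
0.2 tip [153.7961 254.8116]
0.2 lidfront [200.2895 232.8353]
```

```bash
python3 -c "
from cell import *
print(job_done())"
```

```text
the job is handed in; nothing more can be done
None
```

The job is handed in at about 27 s of the 70 s. It reports no verdict, so the results below are my own checks.

**Finding the stiff lid:** I lifted both lids to about 0.8 rad by their tabs, left one first. The left lid dropped shut when let go. The right one stayed up, so the right tin is the stiff one. I led its lid back down to shut.

**Placing:** I carried the stiff tin to the nearer trivet, set its front edge down and rolled it flat. The wrist force read at most 21 N at the readings I took. I then released it and backed the arm away.

**Last checks from the pictures:**
- **Stiff tin:** it stands flat, with its bottom edge measuring 100.3 mm against the true 100 mm. Its centre is about 4 mm from the trivet's centre. The tab tip is within about a pixel of where a shut lid would put it.
- **Good tin:** it is in its place in the stand, with its tab tip within 1 pixel of the start, so the lid is shut. The network's own tab point for it differed by 3 pixels from the start, and I judged that to be noise.
- **Jars:** in the scene view both jars' detected points are within about 2 pixels of the start.
- **Arm:** the wrist force at the end is about zero, so the arm is touching nothing.

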